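# Run down the loose wing nut of the book press

## Task

A mended book for the sale lies clamped in the small wooden press, but one of the press's two wing nuts still stands up off its washer. Push that nut's wings round clockwise (seen from above) with the fingertips, stroke after stroke, until it is fully seated on its washer and stops, then leave it. Do not take the nut between the fingers, do not undo the nut that is already seated, and leave the things standing around where they are.

Things in the scene. Friction and masses are not known exactly. Their poses are not given: they have to be found in the camera images.
- press: book-repair press fixed to the table (sizes in mm): wooden base board 146 x 300, a book 30 thick, and an upper board 124 x 270 on top. Origin on the table, midway between the two upright studs; z up, y along the press through both studs (at y = +95 and -95), x away from the robot.
- press_board (a point): point on the flat top of the upper board (66 above the table), midway between the studs; axes as the press. A back fence runs along the whole far side of the press: its near face at x = +47, its top 20 above this board. Between a stud and the fence there is hardly room for fingers; on the robot's side all is open.
- loose_nut_hub (a point): the wing nut still up, dark steel, on the stud at one or the other end (it varies). Point on the stud's axis 15 above the nut's underside; z up, x along the wings, so its yaw is the wings' direction. Hub 28 dia at the foot, 22 on top, 16 high. Two flat upright wings, 6 thick, reach 42 from the axis and stand 4 to 26 above the nut's underside. Sizes in mm.
- loose_nut (a joint): turning of the loose nut, rad: grows clockwise seen from above, and lowers the nut 1.25 mm per rad. Starts between 1 and 5; 10 = seated, a firm stop. It turns easily (about 2 N at a wing) and stays where it is left.
- loose_nut_stud: threaded steel stud of the loose nut, fixed, 12 dia, standing 50 mm above the upper board, with a steel washer (32 dia, 2.5 thick) lying at its foot. Origin on the board's top. Seated, the nut's underside lies on the washer; at the start it is 6 to 11 mm above it, the only outward difference between the two nuts.
- seated_nut_hub (a point): the same kind of nut on the other stud, already seated on its washer and stiff; same point and axes as for the loose nut.
- seated_nut (a joint): turning of the seated nut, rad, clockwise positive; 10 = seated, as at the start.
- glue_pot: small closed jar, 38 dia x 52 high, standing on the press's upper board midway between the two studs; loose, to be left alone. Sizes in mm, origin at the underside's centre.
- candlestick: brass candlestick, 68 dia foot, 98 high, on the table just beyond the press's +y end; loose, to be left alone. Sizes in mm, origin at the underside's centre.
- mug: white mug, 78 dia, 88 high, on the table just beyond the press's -y end; loose, to be left alone. Sizes in mm, origin at the underside's centre.
- brush: brush lying on the table along the robot's side of the press; loose, to be left alone. Sizes in mm, origin at the underside (mid-length).
- tin: closed tin, 68 dia x 85 high, beyond the press; loose, to be left alone. Sizes in mm, origin at the underside's centre.
- paperback: book 182 x 113 x 28, lying beyond the press; loose, to be left alone. Sizes in mm, origin at the underside's centre.

How it is judged:
By the outcome, as a careful person would: the job done as asked, in the order asked, and still so for the second after the job is handed in, with the robot touching nothing.
It also fails if it takes over 61 s, if anything falls off the work surface, if the arm or the gripper's body presses on something with over 40 N, if the wrist force passes 120 N, or if a joint passes its speed limit or range.

## Robot

A 6-joint arm with a two-finger parallel gripper is mounted at the origin on the work surface. World frame = base frame: x ahead of the robot, y to its left, z up, the work surface at z = 0. Lengths are in m, angles in rad, forces in N, time in s.
With the tool pointing down it reaches from about 0.325 to 1 m from the base axis. Payload 5.1 kg.
Tool frame: the origin (TCP) lies between the finger pads; the fingertips stand 11 mm ahead of it and the grasp point (between the pads) lies 8 mm behind it (bot.tip_reach is the distance from the TCP to the fingertips, in m); z points along the fingers, y is the line along which they close (so a half turn about z gives the same grasp; the last joint's range is limited). The gripper opens to 85 mm and grips with 20 to 120 N. Pads are 22 mm wide; open, the fingers measure 114 mm over their backs; the gripper's body (76 mm by 85 mm) begins 54 mm behind the grasp point. The pads swing forward as they close: fully open they stand 13 mm farther back than shut.
Start: joints at [1.054, 0.124, 1.65, -0, 1.367, -0.083], TCP at [0.273, 0.59, 0.242] pointing down, gripper open.
Joint ranges: [-2.61, 2.61], [-1.02, 2.33], [0.03, 2.71], [-1.35, 4.49], [0.32, 2.68], [-2.91, 2.91]. Speed limits (rad/s): [2.57, 2.57, 3.14, 3.14, 3.14, 3.14].

## Interface

Orientations are given as a 3x3 rotation matrix whose columns are the frame's x, y, z axes.
In Python, from station import telemetry, imaging, ticket, bot gives the robot as it stands.
- The arm moves only by the tool servo_tool, never from a script. Its argument "moves" is one flat list of numbers, 7 for each row, row after row: the shift along the tool's x, y, z in cm, then the turn, a rotation vector about the tool's x, y, z in degrees, then the closure, from 0 (fully open) to 1 (shut). In form: [dx, dy, dz, rx, ry, rz, jaw, dx, dy, dz, rx, ry, rz, jaw, ...]. A call has 1 to 20 rows; each row is the pose to reach, as a shift and turn from the pose commanded when the call began, along the tool's axes at that moment; what a row does not reach only later rows make up. A row lasts 1/10 s, in which the tool goes at most 50 mm and 8.59 degrees, less where a joint would pass 70% of its speed; a pose out of reach is approached as far as the arm can. A call with a gripper value outside its range is refused whole. The fingers move at their own pace and stop on an object; "force" is the grip in N (left out, the last holds). Time passes only in rows, so rows that repeat a pose let the fingers close. It gives the time, the measured TCP pose, the force, the opening and the grip force at its end, in the units of the state.
- telemetry.get_state(): the state, without advancing time (a new reading comes with each control period).
- imaging.snapshot(name): name is "scene" or "side" or "wrist"; returns the picture (420x560x3 uint8, red, green, blue); there is no depth.
- imaging.calibration(name): a dict with "mtx" (3x3 intrinsics, pixels), "cam_to_world" (4x4, takes a point from camera to world coordinates); the wrist camera has in their place "hand_eye" (4x4, takes a point from camera to tool coordinates, whose origin is the TCP and whose axes are the flange's). Camera axes: x right, y up, looking along -z (the intrinsics and any distortion apply to the point x, -y, -z); pixel columns grow to the right and rows downward; lengths in m; the calibration is good to about 2 mm. A picture is of the moment at which its call begins: read the wrist's pose just before it. calibration takes no time and is no camera call.
- ticket.close_job(): hands the job in; it is judged then, once.
The state is a dict: "time": time; "joint_positions": joint angles; "joint_velocities": joint speeds; "tau": joint torques, N m; "ee_pos": TCP position; "tool_rot": TCP orientation; "wrist_force": force on the tool from outside, world axes, zero at the start; "moment": the same for the moment, N m; "width": opening from 0.0 (shut) to 1.0 (fully open); "grasp_force": force on a finger pad.
Only numpy, scipy, OpenCV 4.12 (cv2) and the standard library are available. Lean on these libraries where they do the work, as an engineer would, in place of code of your own. Each camera call takes 0.05 s, during which the arm holds its last target. There are 200 camera calls.

## Working session

There is one attempt and no reset: what is moved stays moved. The work goes in short steps, Python scripts to look and compute and a tool call to move; the robot and the scene stay as the last step left them, time stands still between calls to the robot, and variables do not carry over. Pictures are saved under pics/ and viewed, at most 10 in all, crops included, and the job is handed in when it is done.

Besides the shell and the picture viewer there is one more tool, called after ">>>" in YAML: its name, and indented under it one key for each argument. servo_tool: Moves the arm, as the interface text tells. Its arguments: {"type":"object","properties":{"moves":{"type":"array"},"force":{"type":"number"}},"required":["moves"]}

```bash
mkdir -p pics
cat > h.py <<'E'
import numpy as np, cv2
from station import telemetry, imaging, ticket, bot
def snap(n,f):
    s=telemetry.get_state(); im=imaging.snapshot(n); cv2.imwrite('pics/'+f,im[:,:,::-1]); return s
def cam(n,s=None):
    c=imaging.calibration(n)
    if 'hand_eye' in c:
        T=np.eye(4);T[:3,:3]=np.array(s['tool_rot']);T[:3,3]=s['ee_pos'];M=T@np.array(c['hand_eye'])
    else: M=np.array(c['cam_to_world'])
    return np.array(c['mtx']),M,c
def ray(n,u,v,z,s=None):
    K,M,c=cam(n,s); d=np.linalg.inv(K)@[u,v,1]; d=M[:3,:3]@[d[0],-d[1],-d[2]]; o=M[:3,3]
    return o+d*(z-o[2])/d[2]
def proj(n,P,s=None):
    K,M,c=cam(n,s); p=(np.array(P)-M[:3,3])@M[:3,:3]; q=K@[p[0],-p[1],-p[2]]; return q[:2]/q[2]
E
python3 - <<'E'
from h import *
for n in('scene','side','wrist'): snap(n,n+'0.png'); print({k:v for k,v in imaging.calibration(n).items() if 'mtx'!=k})
a=cv2.imread('pics/scene0.png');b=cv2.imread('pics/side0.png')
print(telemetry.get_state()['tool_rot'],telemetry.get_state()['time'])
E
```

```text
{'cam_to_world': array([[ 0.15807839, -0.78909477,  0.5935829 ,  1.04634811],
       [ 0.98736326,  0.13312627, -0.08597207, -0.03464637],
       [-0.01118137,  0.59967227,  0.80016757,  0.67789439],
       [ 0.        ,  0.        ,  0.        ,  1.        ]])}
{'cam_to_world': array([[ 0.98993721,  0.09184926, -0.10764777,  0.50099072],
       [-0.14133924,  0.6047139 , -0.78380119, -0.62899163],
       [-0.00689546,  0.79112882,  0.6116107 ,  0.60366833],
       [ 0.        ,  0.        ,  0.        ,  1.        ]])}
{'hand_eye': array([[ 7.36630051e-04,  9.45993448e-01,  3.24184907e-01,
         8.46774794e-02],
       [ 9.99999688e-01, -6.04104191e-04, -5.09435237e-04,
         1.66227353e-03],
       [-2.86080935e-04,  3.24185181e-01, -9.45993598e-01,
        -1.32367241e-01],
       [ 0.00000000e+00,  0.00000000e+00,  0.00000000e+00,
         1.00000000e+00]])}
[[-9.07373346e-01  4.20324861e-01 -7.88494496e-04]
 [ 4.20325584e-01  9.07372231e-01 -1.42761613e-03]
 [ 1.15395457e-04 -1.62680524e-03 -9.99998670e-01]] 0.15
```

View pics/scene0.png

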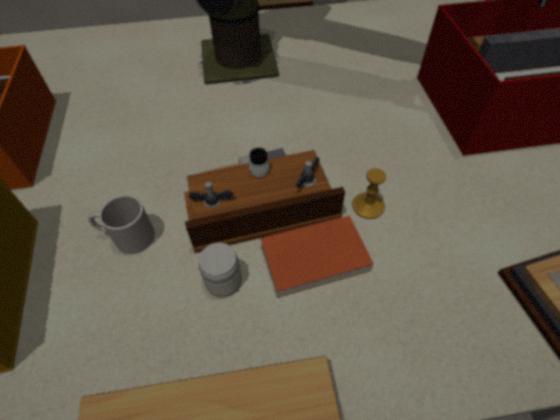

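View pics/side0.png

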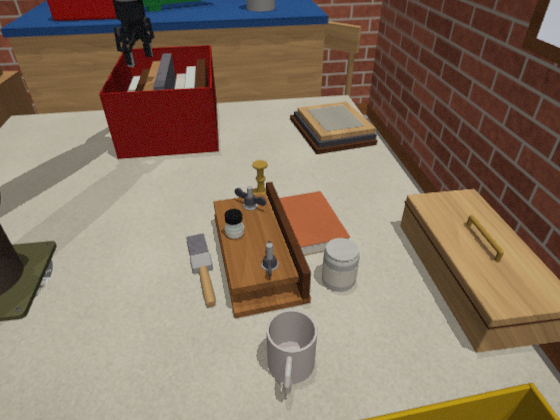

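The scene view shows the press with nuts near (210,195) at −y and (309,175) at +y. The side view has them near (269,262) and (250,200). I'll enlarge both.

Run:
```python
import cv2,numpy as np
a=cv2.imread('pics/scene0.png');b=cv2.imread('pics/side0.png')
f=lambda im,x,y:cv2.convertScaleAbs(cv2.resize(im[y:y+60,x:x+80],(400,300),interpolation=cv2.INTER_CUBIC),alpha=1.7)
cv2.imwrite('pics/c1.png',np.vstack([np.hstack([f(a,170,160),f(a,270,145)]),np.hstack([f(b,230,225),f(b,210,165)])]))
```

```text
(no output)
```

View pics/c1.png

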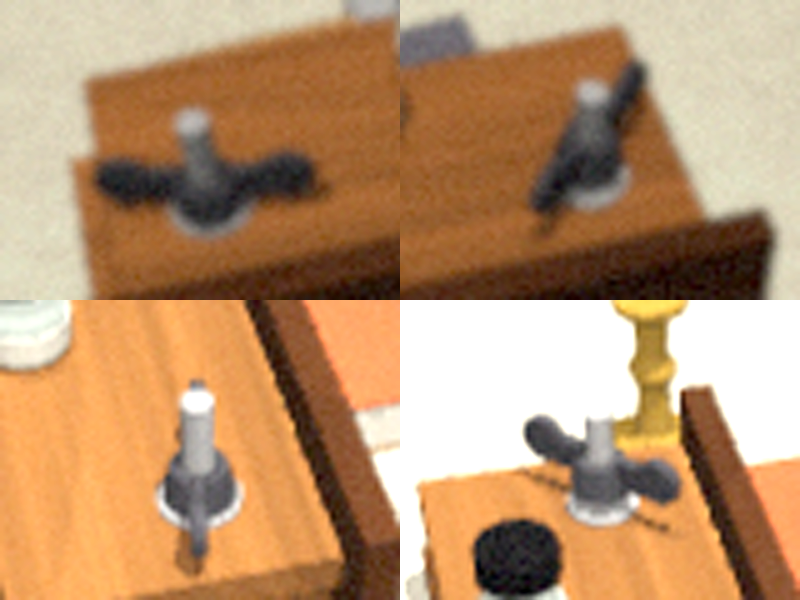

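Run:
```python
from h import *
from scipy.optimize import least_squares as LS
studs={'L':{'scene':(208.4,183.6),'side':(269.6,245)},'R':{'scene':(308.4,162.6),'side':(250,188)}}
S={}
for k in studs:
    r=[ray(n,*p,0.116)[:2] for n,p in studs[k].items()]; S[k]=np.mean(r,0); print(k,r)
d=S['R']-S['L']; print(np.linalg.norm(d),'yaw',np.degrees(np.arctan2(-d[0],d[1])),(S['R']+S['L'])/2)
tips={'L':[('scene',(190,196),1),('scene',(232,194.5),-1),('side',(269.4,272),1)],
'R':[('scene',(298,184),1),('scene',(397.5-80,159.5),-1),('side',(236,191.5),-1),('side',(264,202),1)]}
for k in tips:
  def f(q):
    o=[]
    for n,p,s in tips[k]:
      P=np.r_[S[k]+s*.039*np.array([np.cos(q[0]),np.sin(q[0])]),q[1]+.015]; o+=list(proj(n,P)-p)
    return o
  best=min((LS(f,[y,.07]) for y in np.arange(0,6.28,.7)),key=lambda r:r.cost)
  print(k,np.degrees(best.x[0]),best.x[1]-.0685,np.round(best.fun,1))
```

```text
L [array([ 0.55774502, -0.09619159]), array([ 0.55743829, -0.09997946])]
R [array([0.53753112, 0.09251324]), array([0.5382833 , 0.08509921])]
0.18792552914404886 yaw 6.012531849667415 [ 0.54774943 -0.00463965]
L -97.71997199312787 -0.00020618572368148735 [-0.7 -0.6 -1.1 -0.1  0.3  1. ]
R -41.154145810721865 0.008028093126758354 [-2.4  0.9 -1.6 -0.4  0.1 -0.7  0.9 -0. ]
```

The nut at the +y end is about 8 mm up, so it is the loose one. The −y nut is seated. Next I move above the loose nut with the fingers shut and look from close by.

>>> servo_tool:
  moves: [0, 0, -4, 0, 0, 0, 1, -10, -8, -4, 0, 0, -8, 1, -20, -15, -4, 0, 0, -15, 1, -30, -23, -3, 0, 0, -25, 1, -45, -34.3, -2, 0, 0, -31, 1, -45, -34.3, 0, 0, 0, -31, 1, -45, -34.3, 0, 0, 0, -31, 1, -45, -34.3, 0, 0, 0, -31, 1, -45, -34.3, 0, 0, 0, -31, 1, -45, -34.3, 0, 0, 0, -31, 1, -45, -34.3, 0, 0, 0, -31, 1, -45, -34.3, 0, 0, 0, -31, 1, -45, -34.3, 0, 0, 0, -31, 1, -45, -34.3, 0, 0, 0, -31, 1, -45, -34.3, 0, 0, 0, -31, 1, -45, -34.3, 0, 0, 0, -31, 1, -45, -34.3, 0, 0, 0, -31, 1, -45, -34.3, 0, 0, 0, -31, 1]

```text
time: 1.95
ee_pos: [0.5371, 0.0904, 0.2426]
tool_rot: [[-0.994, -0.109, 0.0], [-0.109, 0.994, 0.0], [-0.0, 0.0, -1.0]]
wrist_force: [-0.5, 0.4, 0.4]
width: -0.002
grasp_force: 0.0
```

Run:
```python
from h import *
s=snap('wrist','w1.png'); print(s['ee_pos'],s['tool_rot'],s['joint_positions'],s['width'])
for n,P in(('R',(.538,.089,.116)),): print(proj('wrist',P,s))
```

```text
[0.53707952 0.09043302 0.242576  ] [[-9.94067836e-01 -1.08761148e-01  3.87506992e-04]
 [-1.08761108e-01  9.94067908e-01  1.21956278e-04]
 [-3.98472370e-04  7.90871233e-05 -9.99999917e-01]] [ 6.81947492e-02 -1.10520855e-01  1.88537858e+00  9.72938262e-05
  1.36634001e+00 -1.61159802e+00] -0.0021509127151971715
[273.39110218 197.99529203]
```

View pics/w1.png

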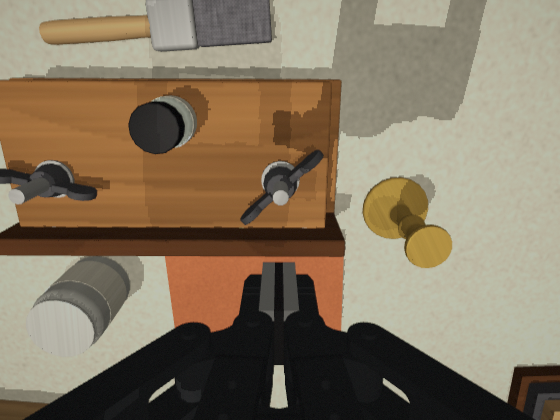

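The wrist view shows the loose nut's stud top at (281,197) and its wing ends at about (247,219) and (320,155). The fingertips are at (279,265), and the candlestick is clear to the right.

Run:
```python
from h import *
s=telemetry.get_state()
c=ray('wrist',281,197,.116,s); a=ray('wrist',247,219,.095,s); b=ray('wrist',320,155,.097,s)
f=ray('wrist',279,180,.069,s)
print(c,a-c,b-c,np.linalg.norm(a-b),np.degrees(np.arctan2(*(a-b)[1::-1])), 'seated',ray('wrist',17,196,.116,s),'washer',f)
R=np.array(s['tool_rot']); print('tool shift tcp->stud cm',R.T@(c-s['ee_pos'])*100)
```

```text
[0.53668371 0.09419302 0.116     ] [ 0.02794218 -0.02391167 -0.021     ] [-0.02976809  0.02604863 -0.019     ] 0.07635775605983948 -40.88303569619641 seated [ 0.55664647 -0.0947472   0.116     ] washer [0.53704748 0.09288388 0.069     ]
tool shift tcp->stud cm [6.18482750e-03 3.95221399e-01 1.26534915e+01]
```

The stud is at tool shift (0.0, 0.38) cm. The first stroke starts behind the near wing and sweeps from 185° to 80°.

>>> servo_tool:
  moves: [3.3, 0.1, 4, 0, 0, 0, 1, 3.3, 0.1, 9, 0, 0, 0, 1, 3.3, 0.1, 13, 0, 0, 0, 1, 3.3, 0.1, 14.6, 0, 0, 0, 1, 3.3, 0.1, 14.6, 0, 0, 0, 1, 3.25, 0.95, 14.6, 0, 0, 0, 1, 3.1, 1.5, 14.6, 0, 0, 0, 1, 2.85, 2.05, 14.6, 0, 0, 0, 1, 2.55, 2.5, 14.6, 0, 0, 0, 1, 2.1, 2.9, 14.6, 0, 0, 0, 1, 1.65, 3.25, 14.6, 0, 0, 0, 1, 1.15, 3.5, 14.6, 0, 0, 0, 1, 0.55, 3.65, 14.6, 0, 0, 0, 1, 0, 3.7, 14.6, 0, 0, 0, 1, -0.55, 3.65, 14.6, 0, 0, 0, 1, -0.55, 3.65, 14.6, 0, 0, 0, 1, 0.3, 3.65, 14.6, 0, 0, 0, 1, 0.3, 3.65, 10, 0, 0, 0, 1, 0.3, 3.65, 10, 0, 0, 0, 1]

```text
time: 3.9
ee_pos: [0.5337, 0.1258, 0.1485]
tool_rot: [[-0.994, -0.107, 0.011], [-0.107, 0.994, 0.002], [-0.011, 0.0, -1.0]]
wrist_force: [1.5, 0.5, 0.6]
width: -0.001
grasp_force: 0.0
```

Run:
```python
from h import *
s=snap('wrist','w2.png'); print(s['ee_pos'],s['time'])
```

```text
[0.53373056 0.12582844 0.14849167] 3.9
```

View pics/w2.png

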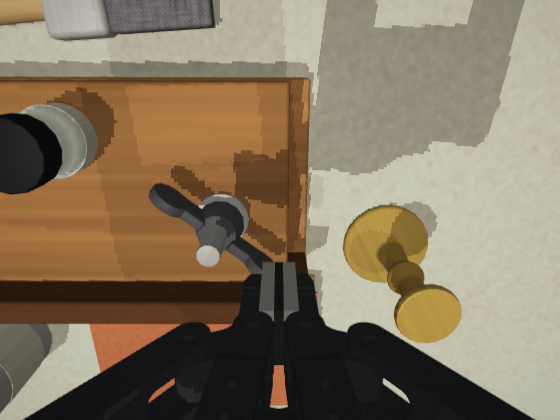

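The wings now run at about 47°/227°, so the nut has advanced about 87°. The next stroke takes the other wing.

>>> servo_tool:
  moves: [-0.3, -3.5, -0.5, 0, 0, 0, 1, -0.85, -6.5, -0.5, 0, 0, 0, 1, -0.85, -6.5, 0, 0, 0, 0, 1, -0.85, -6.5, 4, 0, 0, 0, 1, -0.85, -6.5, 4.6, 0, 0, 0, 1, -0.3, -6.55, 4.6, 0, 0, 0, 1, 0.55, -6.45, 4.6, 0, 0, 0, 1, 1.1, -6.25, 4.6, 0, 0, 0, 1, 1.6, -5.95, 4.6, 0, 0, 0, 1, 2.05, -5.6, 4.6, 0, 0, 0, 1, 2.4, -5.15, 4.6, 0, 0, 0, 1, 2.7, -4.65, 4.6, 0, 0, 0, 1, 2.9, -4.1, 4.6, 0, 0, 0, 1, 3, -3.55, 4.6, 0, 0, 0, 1, 3, -3, 4.6, 0, 0, 0, 1, 2.9, -2.4, 4.6, 0, 0, 0, 1, 2.7, -1.9, 4.6, 0, 0, 0, 1, 2.4, -1.4, 4.6, 0, 0, 0, 1, 2.05, -0.95, 4.6, 0, 0, 0, 1, 1.6, -0.55, 4.6, 0, 0, 0, 1]

```text
time: 5.95
ee_pos: [0.5152, 0.1187, 0.0961]
tool_rot: [[-0.994, -0.107, -0.001], [-0.107, 0.994, 0.0], [0.001, 0.0, -1.0]]
wrist_force: [-1.0, -1.5, -0.1]
width: -0.004
grasp_force: 0.6
```

>>> servo_tool:
  moves: [-0.5, 0.3, 0, 0, 0, 0, 1, -1.05, 0.45, 0, 0, 0, 0, 1, -1.6, 0.55, 0, 0, 0, 0, 1, -2.2, 0.55, 0, 0, 0, 0, 1, -2.5, 0.5, 0, 0, 0, 0, 1, -2.5, 0.5, 0, 0, 0, 0, 1, -1.6, 0.55, 0, 0, 0, 0, 1, -1.6, 0.55, -4.8, 0, 0, 0, 1, -1.6, 0.55, -4.8, 0, 0, 0, 1, -2.5, -3, -4.8, 0, 0, 0, 1, -2.5, -6, -4.8, 0, 0, 0, 1, -2.5, -6, -4.6, 0, 0, 0, 1, -2.5, -6, -0.5, 0, 0, 0, 1, -2.5, -6, 0.2, 0, 0, 0, 1, -1.9, -6, 0.2, 0, 0, 0, 1, -1.05, -5.9, 0.2, 0, 0, 0, 1, -0.5, -5.7, 0.2, 0, 0, 0, 1, 0, -5.4, 0.2, 0, 0, 0, 1, 0.4, -5.05, 0.2, 0, 0, 0, 1]

```text
time: 7.85
ee_pos: [0.517, 0.0678, 0.0958]
tool_rot: [[-0.994, -0.107, 0.003], [-0.107, 0.994, -0.0], [-0.003, -0.0, -1.0]]
wrist_force: [1.4, -0.4, 0.1]
width: -0.003
grasp_force: 0.8
```

Run:
```python
from h import *
s=snap('wrist','w3.png'); print(s['ee_pos'],s['time'])
```

```text
[0.51698271 0.06775399 0.09576858] 7.85
```

View pics/w3.png

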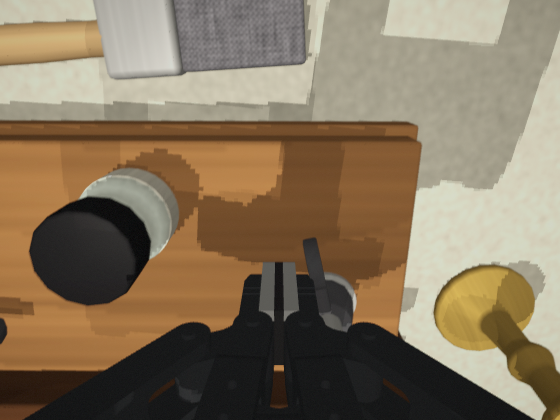

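The wing is at about 193° with the pusher behind it, and roughly 65° is left. I'll go in small steps and watch the force.

>>> servo_tool:
  moves: [0.2, 0.2, 0, 0, 0, 0, 1, 0.35, 0.45, 0, 0, 0, 0, 1, 0.5, 0.7, 0, 0, 0, 0, 1, 0.65, 0.95, 0, 0, 0, 0, 1, 0.75, 1.2, 0, 0, 0, 0, 1, 0.85, 1.5, 0, 0, 0, 0, 1, 0.85, 1.5, 0, 0, 0, 0, 1]

```text
time: 8.6
ee_pos: [0.5063, 0.0818, 0.0942]
tool_rot: [[-0.994, -0.107, -0.001], [-0.107, 0.994, 0.0], [0.001, 0.0, -1.0]]
wrist_force: [1.2, -2.7, 1.0]
width: 0.002
grasp_force: 0.5
```

>>> servo_tool:
  moves: [0.05, 0.3, 0, 0, 0, 0, 1, 0.1, 0.55, 0, 0, 0, 0, 1, 0.1, 0.55, 0, 0, 0, 0, 1]

```text
time: 8.9
ee_pos: [0.506, 0.084, 0.0943]
tool_rot: [[-0.994, -0.108, 0.003], [-0.108, 0.994, -0.007], [-0.002, -0.008, -1.0]]
wrist_force: [4.7, -13.5, -1.2]
width: 0.004
grasp_force: 6.0
```

>>> servo_tool:
  moves: [0, 0.3, 0, 0, 0, 0, 1, 0, 0.3, 0, 0, 0, 0, 1]

```text
time: 9.1
ee_pos: [0.506, 0.0848, 0.0943]
tool_rot: [[-0.994, -0.109, 0.003], [-0.109, 0.994, -0.012], [-0.002, -0.012, -1.0]]
wrist_force: [6.8, -21.5, -2.3]
width: 0.005
grasp_force: 9.8
```

>>> servo_tool:
  moves: [0, 0.3, 0, 0, 0, 0, 1, 0, 0.3, 0, 0, 0, 0, 1]

```text
time: 9.3
ee_pos: [0.506, 0.0856, 0.0944]
tool_rot: [[-0.994, -0.109, 0.004], [-0.109, 0.994, -0.017], [-0.002, -0.017, -1.0]]
wrist_force: [7.8, -30.7, -3.0]
width: -0.004
grasp_force: 13.7
```

The nut has come to a firm stop, with the force rising to 31 N. I'll back off, lift and check.

>>> servo_tool:
  moves: [0, -0.8, 0, 0, 0, 0, 1, 0.3, -2.3, 0, 0, 0, 0, 1, 0.3, -2.3, 0, 0, 0, 0, 1, 0.3, -2.3, -5, 0, 0, 0, 1, 0.3, -2.3, -10, 0, 0, 0, 1, -3.3, -0.5, -14.6, 0, 0, 0, 1, -3.3, -0.5, -14.6, 0, 0, 0, 1, -3.3, -0.5, -14.6, 0, 0, 0, 1]

```text
time: 10.1
ee_pos: [0.5388, 0.0925, 0.2423]
tool_rot: [[-0.994, -0.109, 0.003], [-0.109, 0.994, 0.001], [-0.003, 0.001, -1.0]]
wrist_force: [-0.5, -0.4, -0.3]
width: 0.003
grasp_force: 0.0
```

Run:
```python
from h import *
s=snap('wrist','w4.png'); print(s['ee_pos'],s['time'],s['wrist_force'])
snap('scene','s4.png');snap('side','d4.png')
a=cv2.imread('pics/scene0.png')
f=lambda p,x,y,w,h:cv2.convertScaleAbs(cv2.resize(cv2.imread('pics/'+p)[y:y+h,x:x+w],(400,300),interpolation=cv2.INTER_CUBIC),alpha=1.6)
cv2.imwrite('pics/c4.png',np.vstack([np.hstack([f('w4.png',220,110,120,90),f('w4.png',0,120,120,90)]),np.hstack([f('s4.png',270,145,80,60),f('d4.png',210,165,80,60)])]))
```

```text
[0.53879259 0.0925426  0.24226243] 10.1 [-0.45172446 -0.4003688  -0.28480218]
```

View pics/c4.png

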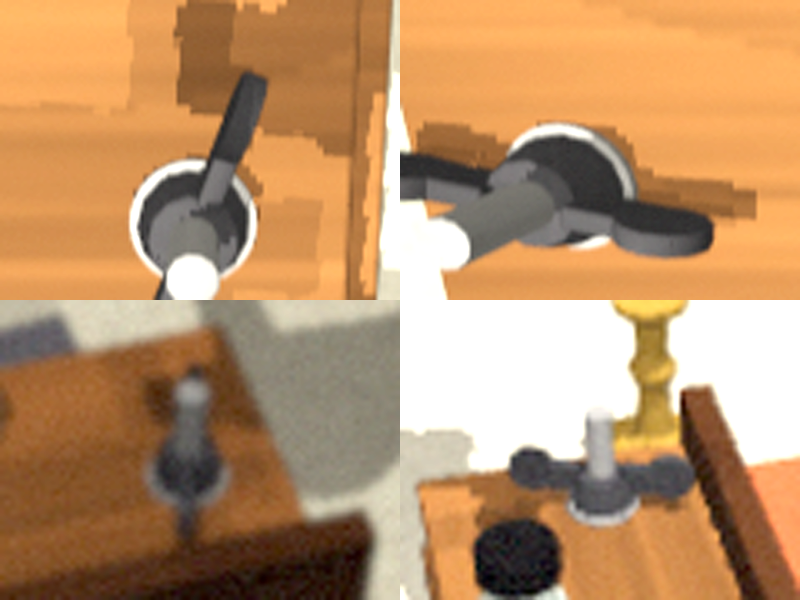

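Run:
```python
from h import *
c=np.array([.5368,.0937])
for h in (0,.002,.004):
  for s in(1,-1):
    P=np.r_[c+s*.035*np.array([np.cos(np.radians(166)),np.sin(np.radians(166))]),.0685+h+.015]; print(h,s,proj('side',P))
print('stud',proj('side',np.r_[c,.116]),'meas', (250,188),'tips',(210+130/5,165+168/5),(210+267/5,165+177/5))
```

```text
0 1 [234.12642973 197.168835  ]
0 -1 [265.43731266 198.8920582 ]
0.002 1 [234.05953024 196.4353303 ]
0.002 -1 [265.41327642 198.15599183]
0.004 1 [233.99244665 195.69980701]
0.004 -1 [265.38917359 197.41788615]
stud [248.97222565 185.83085548] meas (250, 188) tips (236.0, 198.6) (263.4, 200.4)
```

The nut stopped hard, sits flush on its washer like the other one, and turned about 5.8 rad, which matches its starting height. Nothing else has moved and the arm is clear.

```bash
python3 -c "
from station import ticket
print(ticket.close_job())"
```

```text
the job is handed in; nothing more can be done
None
```

The loose nut (the one at the +y end) was pushed clockwise about 5.8 rad until it stopped firmly against its washer. I left it there, with the arm clear and the job handed in at about 10 s; the camera check of its height was only good to about 2 mm, so seating rests mainly on the firm stop (about 31 N, against the 2 N it takes to turn).

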